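# Feel along the sanded armrest

## Task

Check the sanding of the S-curved armrest that lies on the foam pads: with the fingertips together, stroke from above along the middle of its top from the wide square end to the narrow round end, following the curve all the way. Touch it lightly, so that the foam gives a little under the fingers but is never squashed flat, and then take the hand away so that it springs back. Do not lift the armrest, and leave the spare part and everything else on the bench where it is.

Things in the scene. Friction and masses are not known exactly. Their poses are not given: they have to be found in the camera images.
- mark0 (a point): point 0 of 8 on the middle line of the armrest's flat top face, on the surface; neighbours are about 33 mm apart along the curve (near the wide square end: the start)
- mark1 (a point): point 1 of 8 on the middle line of the armrest's flat top face, on the surface; neighbours are about 33 mm apart along the curve
- mark2 (a point): point 2 of 8 on the middle line of the armrest's flat top face, on the surface; neighbours are about 33 mm apart along the curve
- mark3 (a point): point 3 of 8 on the middle line of the armrest's flat top face, on the surface; neighbours are about 33 mm apart along the curve
- mark4 (a point): point 4 of 8 on the middle line of the armrest's flat top face, on the surface; neighbours are about 33 mm apart along the curve
- mark5 (a point): point 5 of 8 on the middle line of the armrest's flat top face, on the surface; neighbours are about 33 mm apart along the curve
- mark6 (a point): point 6 of 8 on the middle line of the armrest's flat top face, on the surface; neighbours are about 33 mm apart along the curve
- mark7 (a point): point 7 of 8 on the middle line of the armrest's flat top face, on the surface; neighbours are about 33 mm apart along the curve (near the narrow round end: the finish)
- pads: three light grey foam pads, each 66 x 40 mm and 25 mm high, fixed to the bench in a row under the armrest; origin on the bench under the middle of the armrest
- armrest_top (a point): middle of the top of the armrest: pale bare wood, S-shaped, 25 mm thick, flat top 50 mm above the bench. It runs along this frame's y: square end (46 mm wide block) at y = -121 mm, then 36 mm wide, tapering to 26 mm at the round end, y = +123 mm. Its middle line is x = -24 mm * sin(2 pi y / 220 mm): 24 mm to +x at y = -55 mm, to -x at y = +55 mm
- armrest (a joint): how far the armrest is pressed down into its foam pads, m: 0 at rest, positive when pressed, negative if lifted; it sinks level, without tilting or sliding, about 1 mm for each 0.7 N, springs back when let go, and counts as squashed flat from 11 mm (about 8 N)
- spare: the other, unfinished part of the same pale wood: a plain shallow bow (no S), 28 mm wide, 28 mm high, 228 mm long along its y, lying loose straight on the bench; origin at its middle underneath. Leave alone
- spindle: loose small turned wooden spindle standing in a hollow of the S, 28 mm across, 60 mm high, its middle 54 mm from the armrest's middle line; origin under its centre. Leave alone
- sandblock: loose cork sanding block 65 x 35 x 30 mm high lying beyond the square end of the armrest; origin under its centre. Leave alone
- glue: loose white glue bottle, 56 mm across, 150 mm high, upright at the right; origin under its centre. Leave alone
- mug: loose white mug, 80 mm across, 90 mm high, at the left; origin under its centre. Leave alone
- chisel: loose hand tool with wooden handle, about 200 mm long, lying at the right; origin underneath. Leave alone
- jar: loose glass jar with steel cap, 60 mm across, 70 mm high, at the left; origin under its centre. Leave alone

How it is judged:
By the outcome, as a careful person would: the job done as asked, in the order asked, and still so for the second after the job is handed in, with the robot touching nothing.
It also fails if it takes over 43 s, if anything falls off the work surface, if the arm or the gripper's body presses on something with over 40 N, if the wrist force passes 120 N, or if a joint passes its speed limit or range.

## Robot

A 6-joint arm with a two-finger parallel gripper is mounted at the origin on the work surface. World frame = base frame: x ahead of the robot, y to its left, z up, the work surface at z = 0. Lengths are in m, angles in rad, forces in N, time in s.
With the tool pointing down it reaches from about 0.375 to 0.925 m from the base axis. Payload 5.7 kg.
Tool frame: the origin (TCP) lies between the finger pads, 19 mm behind the fingertips; this is the grasp point; z points along the fingers, y is the line along which they close (so a half turn about z gives the same grasp; the last joint's range is limited). The gripper opens to 88 mm and grips with 3 to 60 N. Pads are 20 mm wide; open, the fingers measure 115 mm over their backs; the gripper's body (75 mm by 178 mm) begins 61 mm behind the grasp point.
Start: joints at [0.996, 0.359, 1.51, -0, 1.272, -0.115], TCP at [0.266, 0.538, 0.241] pointing down, gripper open.
Joint ranges: [-2.97, 2.97], [-1.01, 2.36], [0.21, 2.38], [-0.96, 4.11], [0.2, 2.71], [-2.98, 2.98]. Speed limits (rad/s): [2.39, 2.39, 3.14, 3.14, 3.14, 3.14].

## Interface

Orientations are given as a 3x3 rotation matrix whose columns are the frame's x, y, z axes.
In Python, from workcell import robot gives the robot as it stands.
- The arm moves only by the tool servo_tool, never from a script. Its argument "steps" is one flat list of numbers, 4 for each row, row after row: the shift along the tool's x, y, z in units of 30 mm (1.0 is 30 mm), then the turn about the tool's z in units of 10 degrees (1.0 is 10 degrees). A call has 1 to 5 rows; each row shifts and turns the commanded pose from where the row before left it, along the tool's axes as they then stand; what a row does not reach is not made up. A row lasts 1/8 s, in which the tool goes at most 62.5 mm and 10.7 degrees, less where a joint would pass 70% of its speed; a pose out of reach is approached as far as the arm can. A call is refused whole if a number of a shift passes 1 or a number of a turn 1, either way. A call with a gripper value outside its range is refused whole. "hand" is the opening, from 0 (shut) to 1 (fully open), set as the call begins (left out, the last holds). The fingers move at their own pace and stop on an object; "squeeze" is the grip in N (left out, the last holds). Time passes only in rows, so rows that do not move let the fingers close. It gives the time, the measured TCP pose, the force, the opening and the grip force at its end, in the units of the state.
- robot.read_state(): the state, without advancing time (a new reading comes with each control period).
- robot.snapshot(name): name is "scene" or "side" or "wrist"; returns a dict with "frame" (384x512x3 uint8, red, green, blue), "z_map" (384x512 float32, m along the optical axis (not along the pixel's ray), 0 where there is no reading), "fx", "fy", "cx", "cy" (pixels), "R" (3x3) and "t" (3): a world point X has camera coordinates R X + t. Camera axes: x right, y down, z forward; pixel columns grow to the right and rows downward; lengths in m; the calibration is good to about 2 mm. A picture is of the moment at which its call begins.
- robot.close_job(): hands the job in; it is judged then, once.
The state is a dict: "time": time; "qpos": joint angles; "qvel": joint speeds; "joint_torque": joint torques, N m; "eef_pos": TCP position; "tool_rot": TCP orientation; "force": force on the tool from outside, world axes, zero at the start; "ft_torque": the same for the moment, N m; "finger_gap": opening from 0.0 (shut) to 1.0 (fully open); "gripper_force": force on a finger pad.
Only numpy, scipy, OpenCV 4.12 (cv2) and the standard library are available. Lean on these libraries where they do the work, as an engineer would, in place of code of your own. Each camera call takes 0.05 s, during which the arm holds its last target. There are 200 camera calls.

## Working session

There is one attempt and no reset: what is moved stays moved. The work goes in short steps, Python scripts to look and compute and a tool call to move; the robot and the scene stay as the last step left them, time stands still between calls to the robot, and variables do not carry over. Pictures are saved under pics/ and viewed, at most 10 in all, crops included, and the job is handed in when it is done.

Besides the shell and the picture viewer there is one more tool, called after "Emit:" as a command line: name --argument value ..., lists and objects as JSON in quotes. servo_tool: Moves the arm, as the interface text tells. Its arguments: {"type":"object","properties":{"steps":{"type":"array","items":{"type":"number"}},"hand":{"type":"number"},"squeeze":{"type":"number"}},"required":["steps"]}

```bash
mkdir -p pics
python3 - <<'E'
from workcell import robot
import cv2, numpy as np
s=robot.snapshot("scene"); cv2.imwrite("pics/scene.png",s["frame"][:,:,::-1])
np.savez("scene.npz",**s)
st=robot.read_state(); print(st["time"],st["eef_pos"],st["tool_rot"],st["force"],st["finger_gap"])
E
```

```text
0.05 [0.26593991 0.53713792 0.24051746] [[-8.96126057e-01  4.43798545e-01 -9.70766303e-04]
 [ 4.43799564e-01  8.96124780e-01 -1.52494465e-03]
 [ 1.93159525e-04 -1.79736830e-03 -9.99998366e-01]] [ 0.04766086  0.38096913 -0.02388472] 0.9965769317349594
```

View pics/scene.png

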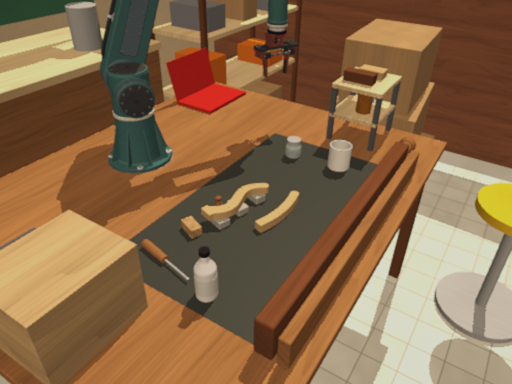

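The armrest (S-shape) spans about (205,213), its square end by the cork block, to (268,188). The spindle stands at (219,202) and the spare bow at (278,212). I'll fit the known outline to the depth points at z≈50 mm.

```bash
cat > h.py <<'E'
import numpy as np
from scipy.optimize import minimize
def cloud(s):
    v,u=np.mgrid[:384,:512]; z=s["z_map"]
    c=np.stack([(u-s["cx"])/s["fx"]*z,(v-s["cy"])/s["fy"]*z,z],-1)
    return (c-s["t"])@s["R"]          # R^T (c-t)
yy=np.linspace(-.121,.123,123)
mid=lambda y:-.024*np.sin(2*np.pi*y/.22)
def place(p,P): c,s=np.cos(p[2]),np.sin(p[2]); return P@np.array([[c,s],[-s,c]])+p[:2]
def local(p,W): c,s=np.cos(p[2]),np.sin(p[2]); return (W-p[:2])@np.array([[c,-s],[s,c]])
def cost(p,W):
    L=local(p,W); y=np.clip(L[:,1],-.121,.123)
    half=np.where(y<-.085,.023,.018-.005*np.clip((y+.085)/.2,0,1))
    d=np.maximum(abs(L[:,0]-mid(y))-half,0)+abs(L[:,1]-y)
    return np.mean(np.minimum(d,.02)**2)+.02*np.mean((L[:,0]-mid(y)))**2+.02*(np.ptp(L[:,1])-.244)**2*0+.02*(L[:,1].max()+L[:,1].min()-.002)**2
def marks(p):
    y=np.linspace(-.105,.108,2000); P=np.c_[y*0+mid(y),y]
    l=np.r_[0,np.cumsum(np.hypot(*np.diff(P,axis=0).T))]
    i=np.searchsorted(l,np.linspace(0,l[-1],8)-1e-9); return place(p,P[i]),l[-1]
E
python3 - <<'E'
from h import *
s=dict(np.load("scene.npz")); X=cloud(s)
sub=X[170:235,180:300]; f=s["frame"][170:235,180:300].astype(int)
m=(sub[...,2]>.044)&(sub[...,2]<.056)&(f[...,0]>150)&(f[...,0]-f[...,2]>40)
W=sub[m]; print(len(W),W.min(0),W.max(0),np.median(W[:,2]))
W=W[:,:2]
a,b=X[213,208,:2],X[188,265,:2]; print(a,b,X[205,219],X[228,190])
d=b-a; p0=[*(a+b)/2,np.arctan2(-d[0],d[1])]
r=min((minimize(cost,np.array(p0)+[0,0,t],args=(W,),method="Nelder-Mead",options=dict(xatol=1e-5,fatol=1e-12,maxiter=2000)) for t in(-.15,0,.15)),key=lambda r:r.fun)
print(r.x,np.degrees(r.x[2]),r.fun**.5); M,l=marks(r.x); print(M.round(3),l)
np.save("p.npy",r.x)
E
```

```text
600 [ 0.44065955 -0.19030129  0.04418833] [0.54615043 0.04565369 0.05572671] 0.05083538340630778
[ 0.47521371 -0.18587981] [0.54260442 0.02633503] [ 0.48056197 -0.13876053  0.05299104] [ 0.46148865 -0.25343042  0.03307825]
[ 0.4989997  -0.07115717 -0.3316485 ] -19.002059584303783 0.0016406113488997354
[[ 0.468 -0.172]
 [ 0.493 -0.149]
 [ 0.506 -0.119]
 [ 0.503 -0.086]
 [ 0.494 -0.053]
 [ 0.492 -0.02 ]
 [ 0.507  0.01 ]
 [ 0.533  0.031]] 0.2354413349782544
```

Emit:
servo_tool --steps '[-1, -1, 0, -0.74, -1, -1, 0, 0, -1, -1, 0, 0, -1, -1, 0, 0, -1, -1, 0, 0]' --hand 0 --squeeze 10

```text
time: 0.68
eef_pos: [0.3545, 0.3435, 0.2409]
tool_rot: [[-0.946, 0.324, -0.001], [0.324, 0.946, -0.001], [0.0, -0.001, -1.0]]
force: [0.0, 0.3, -0.1]
finger_gap: 0.473
gripper_force: 0.0
```

Emit:
servo_tool --steps '[-1, -1, 0, 0, -1, -1, 0, 0, -1, -1, 0, 0, -1, -1, 0, 0, -1, -1, 0, 0]'

```text
time: 1.3
eef_pos: [0.4476, 0.1531, 0.241]
tool_rot: [[-0.946, 0.325, -0.001], [0.325, 0.946, -0.0], [0.001, -0.0, -1.0]]
force: [1.0, 0.4, -0.8]
finger_gap: 0.01
gripper_force: 0.0
```

Emit:
servo_tool --steps '[-1, -1, 0, 0, -1, -1, 0, 0, -1, -1, 0, 0, -1, -1, 0, 0, 0, 0, 0, 0]'

```text
time: 1.92
eef_pos: [0.5231, -0.0003, 0.2409]
tool_rot: [[-0.945, 0.328, -0.0], [0.328, 0.945, -0.001], [-0.0, -0.001, -1.0]]
force: [0.1, 0.3, 0.0]
finger_gap: 0.006
gripper_force: 0.0
```

Run:
```python
from workcell import robot
import cv2, numpy as np
s=robot.snapshot("wrist"); cv2.imwrite("pics/wrist1.png",s["frame"][:,:,::-1])
np.savez("wrist1.npz",**s)
st=robot.read_state(); print(st["time"],st["eef_pos"],st["tool_rot"],st["force"],st["finger_gap"])
```

```text
1.975 [0.52198722 0.00119361 0.24078977] [[-9.45038890e-01  3.26955385e-01 -1.29290837e-03]
 [ 3.26955195e-01  9.45039771e-01  3.62309440e-04]
 [ 1.34030885e-03 -8.03265955e-05 -9.99999099e-01]] [-0.22088499  0.87018113  0.26992717] 0.005477995067872332
```

View pics/wrist1.png

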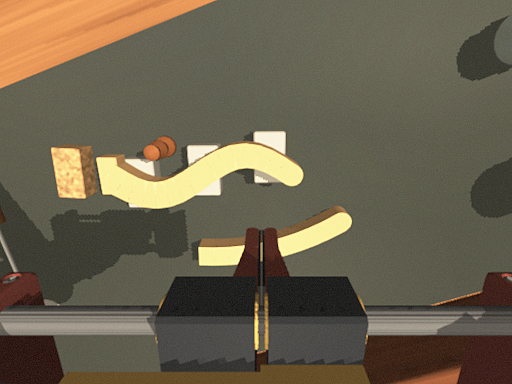

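From close by, the S armrest lies at (97,170) square end to (300,175) round end, whole and clear; the cork block is at (73,172), the spindle at (160,148) and the spare at (200–350, 210–265). I'll refine the fit with this view.

Run:
```python
from h import *
s=dict(np.load("wrist1.npz")); X=cloud(s)
sub=X[135:215,85:315]; f=s["frame"][135:215,85:315].astype(int)
m=(sub[...,2]>.044)&(sub[...,2]<.056)&(f[...,0]>150)&(f[...,0]-f[...,2]>40)
W=sub[m]; print(len(W),W.min(0),W.max(0),np.median(W[:,2]),W[:,2].std())
W=W[:,:2]; p0=np.load("p.npy"); 
r=minimize(cost,p0,args=(W,),method="Nelder-Mead",options=dict(xatol=1e-5,fatol=1e-12,maxiter=2000))
p=r.x; L=local(p,W); print(p,np.degrees(p[2]),r.fun**.5,L.min(0),L.max(0))
for y in np.arange(-.1,.12,.02):
    q=L[abs(L[:,1]-y)<.004,0]; print(round(y,2),len(q),((q.min()+q.max())/2-mid(y)).round(4),np.ptp(q).round(4))
print(marks(p)[0].round(4)); np.save("p.npy",p)
m2=sub[...,2]>.057; print("spindle",sub[m2][:,:].mean(0),sub[m2].max(0))
```

```text
5893 [ 0.43662805 -0.18813325  0.04402311] [0.54457687 0.0486336  0.05595947] 0.05073725481351416 0.0010134066636303812
[ 0.49565203 -0.06781652 -0.33507297] -19.198266802719875 0.0014377548017465902 [-0.03771307 -0.12103473] [0.04121811 0.12210867]
-0.1 288 -0.0028 0.0507
-0.08 214 0.0001 0.0408
-0.06 189 -0.0205 0.076
-0.04 185 -0.0159 0.0676
-0.02 196 0.0008 0.0387
0.0 208 0.0008 0.0418
0.02 197 0.0014 0.0381
0.04 181 0.0012 0.0317
0.06 172 0.0004 0.0282
0.08 182 0.0006 0.0323
0.1 182 -0.0004 0.0343
[[ 0.4643 -0.1681]
 [ 0.4896 -0.1459]
 [ 0.5029 -0.1155]
 [ 0.4994 -0.0823]
 [ 0.491  -0.0497]
 [ 0.4889 -0.0163]
 [ 0.5043  0.0131]
 [ 0.5299  0.0346]]
spindle [ 0.44893619 -0.0587794   0.17678193] [0.45988581 0.02782132 0.38521263]
```

Run:
```python
from h import *
s=dict(np.load("scene.npz")); X=cloud(s); p=np.load("p.npy")
sub=X[245:302,190:222].reshape(-1,3); t=sub[(sub[:,2]>.05)&(sub[:,2]<.16)]
print("glue",t.mean(0),t.max(0)); L=local(p,t[:,:2]); print("local",L.min(0),L.max(0))
print("tcp local",local(p,np.array([[.5220,.0012]])))
y=np.linspace(-.110,.113,41); P=np.c_[-mid(y),y]/.03   # tool x,y
C=np.round(P,2); D=np.diff(C,axis=0).round(2)
for k in range(0,40,5): print([float(v) for r in D[k:k+5] for v in (*r,0,0)], "end xy",place(p,np.c_[mid(y),y][k+5:k+6])[0].round(4))
print("start",place(p,np.c_[mid(y),y][:1]))
```

```text
glue [ 0.64474472 -0.41227977  0.09938824] [ 0.66478123 -0.37979946  0.15390364]
local [ 0.22287324 -0.29841691] [ 0.2714437  -0.24354929]
tcp local [[0.0021874  0.07384247]]
[-0.13, 0.19, 0.0, 0.0, -0.12, 0.18, 0.0, 0.0, -0.12, 0.19, 0.0, 0.0, -0.11, 0.19, 0.0, 0.0, -0.09, 0.18, 0.0, 0.0] end xy [ 0.4848 -0.151 ]
[-0.08, 0.19, 0.0, 0.0, -0.07, 0.18, 0.0, 0.0, -0.04, 0.19, 0.0, 0.0, -0.03, 0.19, 0.0, 0.0, -0.01, 0.18, 0.0, 0.0] end xy [ 0.5005 -0.1269]
[0.01, 0.19, 0.0, 0.0, 0.04, 0.18, 0.0, 0.0, 0.05, 0.19, 0.0, 0.0, 0.07, 0.19, 0.0, 0.0, 0.08, 0.18, 0.0, 0.0] end xy [ 0.5025 -0.0981]
[0.1, 0.19, 0.0, 0.0, 0.11, 0.18, 0.0, 0.0, 0.12, 0.19, 0.0, 0.0, 0.13, 0.18, 0.0, 0.0, 0.12, 0.19, 0.0, 0.0] end xy [ 0.4952 -0.0661]
[0.13, 0.19, 0.0, 0.0, 0.12, 0.18, 0.0, 0.0, 0.12, 0.19, 0.0, 0.0, 0.1, 0.18, 0.0, 0.0, 0.1, 0.19, 0.0, 0.0] end xy [ 0.4885 -0.0342]
[0.07, 0.18, 0.0, 0.0, 0.06, 0.19, 0.0, 0.0, 0.04, 0.19, 0.0, 0.0, 0.03, 0.18, 0.0, 0.0, 0.0, 0.19, 0.0, 0.0] end xy [ 0.4919 -0.0059]
[-0.02, 0.18, 0.0, 0.0, -0.04, 0.19, 0.0, 0.0, -0.05, 0.19, 0.0, 0.0, -0.08, 0.18, 0.0, 0.0, -0.09, 0.19, 0.0, 0.0] end xy [0.5089 0.0177]
[-0.1, 0.18, 0.0, 0.0, -0.11, 0.19, 0.0, 0.0, -0.13, 0.19, 0.0, 0.0, -0.12, 0.18, 0.0, 0.0, -0.13, 0.19, 0.0, 0.0] end xy [0.5348 0.0382]
start [[ 0.45947984 -0.17169902]]
```

Emit:
servo_tool --steps '[0.07, -1, 0, 0, 0, -1, 0, 0, 0, -1, 0, 0, 0, -1, 0, 0, 0, -1, 0, 0]'

```text
time: 2.6
eef_pos: [0.4703, -0.1383, 0.2411]
tool_rot: [[-0.946, 0.323, -0.001], [0.323, 0.946, 0.001], [0.001, 0.001, -1.0]]
force: [0.4, -0.3, 0.8]
finger_gap: 0.005
gripper_force: 0.0
```

Emit:
servo_tool --steps '[0, -0.6, 1, 0, 0, -0.53, 1, 0, 0, 0, 1, 0, 0, 0, 1, 0, 0, 0, 0.8, 0]'

```text
time: 3.22
eef_pos: [0.4595, -0.1694, 0.0962]
tool_rot: [[-0.946, 0.324, -0.002], [0.324, 0.946, 0.001], [0.002, 0.001, -1.0]]
force: [0.1, 0.3, 1.1]
finger_gap: 0.008
gripper_force: 0.0
```

Emit:
servo_tool --steps '[0, 0, 0, 0, 0, 0, 0, 0]'

```text
time: 3.48
eef_pos: [0.4606, -0.1707, 0.098]
tool_rot: [[-0.946, 0.324, 0.0], [0.324, 0.946, -0.0], [-0.0, 0.0, -1.0]]
force: [0.6, 0.6, -0.3]
finger_gap: 0.003
gripper_force: 0.0
```

Emit:
servo_tool --steps '[-0.02, -0.02, 0.4, 0, 0, 0, 0.3, 0, 0, 0, 0.15, 0, 0, 0, 0, 0]'

```text
time: 3.98
eef_pos: [0.4604, -0.172, 0.0714]
tool_rot: [[-0.946, 0.325, -0.001], [0.325, 0.946, 0.0], [0.001, 0.0, -1.0]]
force: [-0.8, 0.0, 0.4]
finger_gap: 0.004
gripper_force: 0.0
```

Emit:
servo_tool --steps '[0, 0, 0.06, 0, 0, 0, 0.06, 0, 0, 0, 0.04, 0, 0, 0, 0, 0, 0, 0, 0, 0]'

```text
time: 4.6
eef_pos: [0.461, -0.1722, 0.0672]
tool_rot: [[-0.946, 0.325, 0.0], [0.325, 0.946, -0.0], [-0.0, -0.0, -1.0]]
force: [-0.4, -0.5, 1.7]
finger_gap: 0.006
gripper_force: 0.7
```

Run:
```python
from workcell import robot
import cv2, numpy as np
F=[];Z=[]
for i in range(6):
    s=robot.snapshot("side"); st=robot.read_state(); F.append(st["force"]); Z.append(st["eef_pos"])
cv2.imwrite("pics/side1.png",s["frame"][:,:,::-1]); print(np.mean(F,0),np.std(F,0),np.mean(Z,0),st["time"])
```

```text
[ 0.30754399 -0.67099994  1.3361    ] [0.45118031 0.49006341 0.27984214] [ 0.46094421 -0.17217457  0.06719451] 4.9
```

View pics/side1.png

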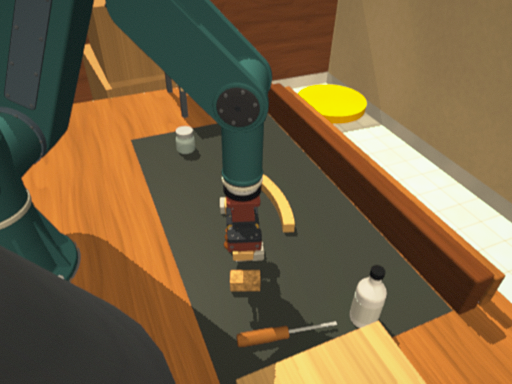

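The side view shows the fingers down on the armrest's square end at (240,245), with the block at (245,280) untouched. Force is about 1.3 N, so contact is light; I'll go 2.5 mm deeper and start the stroke.

Emit:
servo_tool --steps '[0.02, 0, 0.04, 0, 0.02, 0, 0.04, 0, 0, 0, 0, 0]'

```text
time: 5.28
eef_pos: [0.4601, -0.1719, 0.0648]
tool_rot: [[-0.946, 0.325, 0.001], [0.325, 0.946, -0.001], [-0.001, -0.0, -1.0]]
force: [2.3, -0.6, 3.3]
finger_gap: 0.006
gripper_force: 1.5
```

Emit:
servo_tool --steps '[-0.13, 0.19, 0.0, 0.0, -0.12, 0.18, 0.0, 0.0, -0.12, 0.19, 0.0, 0.0, -0.11, 0.19, 0.0, 0.0, -0.09, 0.18, 0.0, 0.0]'

```text
time: 5.9
eef_pos: [0.4852, -0.1505, 0.0646]
tool_rot: [[-0.946, 0.324, -0.0], [0.324, 0.946, -0.0], [0.0, -0.0, -1.0]]
force: [-1.8, -1.0, 3.5]
finger_gap: 0.006
gripper_force: 1.6
```

Emit:
servo_tool --steps '[-0.08, 0.19, 0.0, 0.0, -0.07, 0.18, 0.0, 0.0, -0.04, 0.19, 0.0, 0.0, -0.03, 0.19, 0.0, 0.0, -0.01, 0.18, 0.0, 0.0]'

```text
time: 6.52
eef_pos: [0.5008, -0.1264, 0.0647]
tool_rot: [[-0.946, 0.325, 0.0], [0.325, 0.946, -0.0], [-0.0, -0.0, -1.0]]
force: [-0.1, -2.5, 2.0]
finger_gap: 0.001
gripper_force: 1.5
```

Emit:
servo_tool --steps '[0.01, 0.19, 0.0, 0.0, 0.04, 0.18, 0.0, 0.0, 0.05, 0.19, 0.0, 0.0, 0.07, 0.19, 0.0, 0.0, 0.08, 0.18, 0.0, 0.0]'

```text
time: 7.15
eef_pos: [0.5025, -0.0975, 0.0647]
tool_rot: [[-0.946, 0.325, 0.0], [0.325, 0.946, -0.0], [-0.0, -0.0, -1.0]]
force: [-0.2, -2.5, 2.9]
finger_gap: 0.006
gripper_force: 1.5
```

Emit:
servo_tool --steps '[0.1, 0.19, 0.0, 0.0, 0.11, 0.18, 0.0, 0.0, 0.12, 0.19, 0.0, 0.0, 0.13, 0.18, 0.0, 0.0, 0.12, 0.19, 0.0, 0.0]'

```text
time: 7.78
eef_pos: [0.4948, -0.0654, 0.0647]
tool_rot: [[-0.946, 0.325, -0.0], [0.325, 0.946, -0.0], [0.0, -0.0, -1.0]]
force: [1.1, -1.9, 2.6]
finger_gap: 0.002
gripper_force: 1.5
```

Emit:
servo_tool --steps '[0.13, 0.19, 0.0, 0.0, 0.12, 0.18, 0.0, 0.0, 0.12, 0.19, 0.0, 0.0, 0.1, 0.18, 0.0, 0.0, 0.1, 0.19, 0.0, 0.0]'

```text
time: 8.4
eef_pos: [0.4877, -0.0335, 0.0646]
tool_rot: [[-0.946, 0.325, -0.0], [0.325, 0.946, -0.0], [0.0, -0.0, -1.0]]
force: [0.7, -2.6, 3.8]
finger_gap: 0.005
gripper_force: 1.6
```

Emit:
servo_tool --steps '[0.07, 0.18, 0.0, 0.0, 0.06, 0.19, 0.0, 0.0, 0.04, 0.19, 0.0, 0.0, 0.03, 0.18, 0.0, 0.0, 0.0, 0.19, 0.0, 0.0]'

```text
time: 9.02
eef_pos: [0.4911, -0.0052, 0.0646]
tool_rot: [[-0.946, 0.325, -0.001], [0.325, 0.946, 0.0], [0.001, -0.0, -1.0]]
force: [-1.9, -2.5, 2.9]
finger_gap: 0.004
gripper_force: 1.6
```

Emit:
servo_tool --steps '[-0.02, 0.18, 0.0, 0.0, -0.04, 0.19, 0.0, 0.0, -0.06, 0.19, 0.0, 0.0, -0.09, 0.18, 0.0, 0.0, -0.1, 0.19, 0.0, 0.0]'

```text
time: 9.65
eef_pos: [0.5092, 0.0182, 0.0646]
tool_rot: [[-0.946, 0.325, -0.0], [0.325, 0.946, -0.0], [0.0, -0.0, -1.0]]
force: [-0.8, -1.2, 3.3]
finger_gap: 0.009
gripper_force: 1.6
```

Emit:
servo_tool --steps '[-0.1, 0.18, 0.0, 0.0, -0.11, 0.19, 0.0, 0.0, -0.13, 0.19, 0.0, 0.0, -0.12, 0.18, 0.0, 0.0, -0.13, 0.19, 0.0, 0.0]'

```text
time: 10.28
eef_pos: [0.5352, 0.0387, 0.0646]
tool_rot: [[-0.946, 0.325, -0.0], [0.325, 0.946, -0.0], [0.0, -0.0, -1.0]]
force: [-1.7, -1.3, 2.4]
finger_gap: 0.004
gripper_force: 1.5
```

Emit:
servo_tool --steps '[0, 0, 0, 0, 0, 0, -0.2, 0, 0, 0, -0.5, 0, 0, 0, -1, 0, 0, 0, -1, 0]'

```text
time: 10.9
eef_pos: [0.5347, 0.0383, 0.1472]
tool_rot: [[-0.946, 0.325, -0.0], [0.325, 0.946, -0.0], [-0.0, -0.0, -1.0]]
force: [0.1, -0.1, -0.6]
finger_gap: 0.008
gripper_force: 0.0
```

Emit:
servo_tool --steps '[0, 0, -1, 0, 0, 0, -1, 0, 0, 0, -1, 0, 0, 0, 0, 0, 0, 0, 0, 0]'

```text
time: 11.52
eef_pos: [0.5343, 0.0384, 0.2354]
tool_rot: [[-0.946, 0.325, -0.0], [0.325, 0.946, -0.0], [0.0, -0.0, -1.0]]
force: [-1.0, -0.1, -0.5]
finger_gap: 0.006
gripper_force: 0.0
```

Run:
```python
from workcell import robot
from h import *
import cv2
s=robot.snapshot("wrist"); cv2.imwrite("pics/wrist2.png",s["frame"][:,:,::-1])
X=cloud(s).reshape(-1,3); p=np.load("p.npy"); L=local(p,X[:,:2])
m=(abs(L[:,0]-mid(L[:,1]))<.009)&(abs(L[:,1])<.11)&(abs(X[:,2]-.05)<.02)
st=robot.read_state(); print(m.sum(),np.median(X[m,2]),st["eef_pos"],st["force"],st["time"])
```

```text
2793 0.05076650471186427 [0.53402006 0.03844991 0.23482546] [-0.38575608 -1.02755136 -0.42935348] 11.575
```

View pics/wrist2.png

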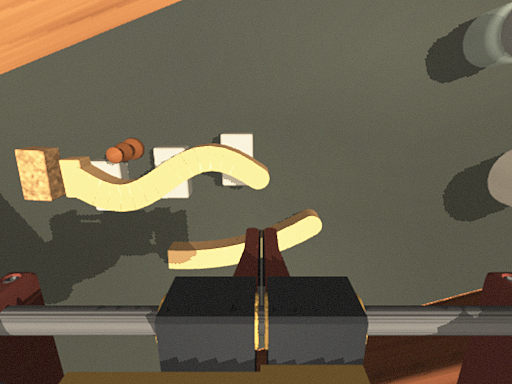

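The hand is clear. The armrest, from (65,175) to (265,178), is back at 50.8 mm, and the spindle (125,150), block (40,173) and spare (170–320, 210–265) haven't moved. Handing in.

```bash
python3 -c "
from workcell import robot
print(robot.close_job())"
```

```text
the job is handed in; nothing more can be done
None
```

I stroked the armrest from the square end to the round end along its middle line at about 3 N (about 4 mm into the foam). I then lifted the hand clear, the armrest sprang back to its rest height, nothing else in view had moved, and I handed the job in at about 11.6 s.

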